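Sweep a dropped nut out from under the riser shelf

TASK

A heavy nut has rolled under the low blue shelf. Take the hooked probe, slide its blade in under the shelf, feel gently for the nut and drag it right out onto the green mat in front. Then lay the probe back on its rubber mat, and leave everything else where it is.

Things in the scene. Friction and masses are not known exactly. Their poses are not given: they have to be found in the camera images.
- shelf: Low blue sheet-metal riser shelf, fixed, 292 mm wide (y) x 200 deep x 50 high (all in mm). Origin: on the bench, middle of the front edge of its top; +x goes in under it, +y to the left along the front. Under the 6 thick top a 4 thick floor sheet and 40 clear height; side walls 6 thick; back wall 130 in. The sheet sticks out 30 in front. Bins and a jar stand on top from 120 in, up to 110 over the bench.
- lane (a point): Point on the floor sheet (4 mm above the bench) at the shelf's front edge, 108 right of its middle. From the right side wall (shelf y = -140) to y = -55 the space under the shelf is always empty: the hook fits in here. The nut lies somewhere to the left of that, its centre 45 to 75 in from the front edge and at y -25 to +85. It is not measured: find it by feel.
- mat: Green parts mat lying in front of the shelf, fixed to it: 120 (x) x 292 (y) x 3 mm thick, from 30 to 150 in front of the shelf's front edge. Origin: centre of its underside; axes as the shelf's. The nut must end lying on it. The nut: brass hexagon 40 over flats, 22 high, 0.21 to 0.33 kg; it drags with about 1 to 3 N.
- probe: Hooked flat probe, 0.27 kg, lying on the black mat. Origin: under the middle of its upright orange handle, which is 50 (x) x 24 (y) x 90 mm high. The blade runs from the handle along the probe's +x; the hook points to +y. Grip the handle from above across x for the firmest hold.
- blade: Steel part of the probe, same origin and axes: flat bar 20 mm wide, 5 thick, from x 25 to 180, and at its end a cross bar (hook) x 172 to 180, y -10 to +50, 12 high. Undersides level with the handle's. Under the shelf, left of the nut, a fixed steel bar (30 high, along x) stands 7 to 25 beyond it, not measured: a nut jammed hard against it, or the blade pressed on anything with over 15 N, spoils the job.
- probe_tip (a point): Point on the underside of the hook, on the blade's centre line, 176 mm from the probe's origin.
- rest: Black rubber mat of the probe, fixed, 300 (x) x 140 (y) x 3 mm thick, origin at the centre of its underside.
- wrench_a: Loose steel spanner 200 mm long, leave alone.
- spray_can: Loose yellow spray can, 64 mm across, 190 high, leave alone.
- socket: Loose upright steel socket 32 mm across, 50 high, leave alone.
- bearing: Loose steel ring 62 mm across, 18 high, leave alone.
- collar: Loose copper ring 44 mm across, 14 high, between the probe and the shelf, leave alone.
Mind the look-alikes: they are no part of the job. Leave any pink or purple look-alike of the probe alone.

How it is judged:
By the outcome, as a careful person would: the job done as asked, in the order asked, and still so for the second after the job is handed in, with the robot touching nothing.
It also fails if it takes over 64 s, if anything falls off the work surface, if the arm or the gripper's body presses on something with over 40 N, if the wrist force passes 120 N, or if a joint passes its speed limit or range.

ROBOT

A 6-joint arm with a two-finger parallel gripper is mounted at the origin on the work surface. World frame = base frame: x ahead of the robot, y to its left, z up, the work surface at z = 0. Lengths are in m, angles in rad, forces in N, time in s.
With the tool pointing down it reaches from about 0.3 to 0.95 m from the base axis. Payload 3.1 kg.
Tool frame: the origin (TCP) lies midway between the tips of the shut fingers; the grasp point (between the pads) lies 19 mm behind it (manip.grasp_offset is the distance from the TCP to the grasp point, in m); z points along the fingers, y is the line along which they close (so a half turn about z gives the same grasp; the last joint's range is limited). The gripper opens to 85 mm and grips with 20 to 120 N. Pads are 22 mm wide; open, the fingers measure 114 mm over their backs; the gripper's body (76 mm by 85 mm) begins 54 mm behind the grasp point. The pads swing forward as they close: fully open they stand 13 mm farther back than shut.
Start: joints at [-1.175, 0.308, 1.634, -0, 1.2, -0.07], TCP at [0.281, -0.558, 0.231] pointing down, gripper open.
Joint ranges: [-3.06, 3.06], [-0.79, 1.96], [0.05, 2.63], [-1.19, 4.34], [0.05, 2.64], [-2.94, 2.94]. Speed limits (rad/s): [2.79, 2.79, 3.14, 3.14, 3.14, 3.14].

INTERFACE

Orientations are given as a rotation vector (axis times angle).
In Python, from bench import telemetry, imaging, job, manip gives the robot as it stands.
- The arm moves only by the tool move_arm, never from a script. Its argument "moves" is text: rows parted by semicolons, each of 7 numbers parted by spaces: the finger opening in cm, from 0 to 8.54, then the shift along the tool's x, y, z in cm, then the turn, a rotation vector about the tool's x, y, z in rad. In form: claw dx dy dz ax ay az; .... A call has 1 to 8 rows; each row is the pose to reach, as a shift and turn from the pose commanded when the call began, along the tool's axes at that moment; what a row does not reach only later rows make up. A row lasts 1/12 s, in which the tool goes at most 41.7 mm and 7.16 degrees, less where a joint would pass 70% of its speed; a pose out of reach is approached as far as the arm can. A call with a gripper value outside its range is refused whole. The fingers move at their own pace and stop on an object; the grip force is fixed at half the most. Time passes only in rows, so rows that repeat a pose let the fingers close. It gives the time, the measured TCP pose, the force, the opening and the grip force at its end, in the units of the state.
- telemetry.sense(): the state, without advancing time (a new reading comes with each control period).
- imaging.capture(name): name is "scene" or "top"; returns a dict with "image" (480x640x3 uint8, red, green, blue), "fx", "fy", "cx", "cy" (pixels), "D" ([k1, k2, p1, p2, k3] as OpenCV has them; the pictures are not rectified), "position" and "orientation" of the camera in the world. Camera axes: x right, y down, z forward; pixel columns grow to the right and rows downward; lengths in m; the calibration is good to about 2 mm. A picture is of the moment at which its call begins. There is no depth.
- job.hand_in(): hands the job in; it is judged then, once.
The state is a dict: "t": time; "joint_positions": joint angles; "qvel": joint speeds; "effort": joint torques, N m; "tcp_pos": TCP position; "eef_rot": TCP orientation; "ft_force": force on the tool from outside, world axes, zero at the start; "wrist_torque": the same for the moment, N m; "grip_width": finger opening in m; "finger_force": force on a finger pad.
Only numpy, scipy, OpenCV 4.12 (cv2) and the standard library are available. Lean on these libraries where they do the work, as an engineer would, in place of code of your own. Each camera call takes 0.05 s, during which the arm holds its last target. There are 200 camera calls.

## Working session

There is one attempt and no reset: what is moved stays moved. The work goes in short steps, Python scripts to look and compute and a tool call to move; the robot and the scene stay as the last step left them, time stands still between calls to the robot, and variables do not carry over. Pictures are saved under pics/ and viewed, at most 10 in all, crops included, and the job is handed in when it is done.

Besides the shell and the picture viewer there is one more tool, called after "Emit:" by a JSON object that holds its "fn" and its "kwargs". move_arm: Moves the arm, as the interface text tells. Its arguments: {"type":"object","properties":{"moves":{"type":"string"}},"required":["moves"]}

```bash
mkdir -p pics; ls
cat > h.py <<'E'
import numpy as np,cv2
from scipy.spatial.transform import Rotation as R
from bench import telemetry,imaging,job,manip
def cap(n,f=None):
    c=imaging.capture(n)
    if f: cv2.imwrite('pics/'+f,c['image'][:,:,::-1])
    return c
def rot(o):
    o=np.array(o,float)
    if o.shape==(3,3): return o
    return (R.from_rotvec(o) if o.size==3 else R.from_quat(o)).as_matrix()
def ray(c,uv):
    K=np.array([[c['fx'],0,c['cx']],[0,c['fy'],c['cy']],[0,0,1]])
    p=cv2.undistortPoints(np.array(uv,float).reshape(-1,1,2),K,np.array(c['D'],float)).reshape(-1,2)
    d=np.c_[p,np.ones(len(p))]@rot(c['orientation']).T
    return np.array(c['position'],float),d
def onz(c,uv,z):
    o,d=ray(c,uv); return o+d*((z-o[2])/d[:,2:3])
E
python3 - <<'E'
from h import *
for n in('scene','top'):
    c=cap(n,n+'0.png'); print({k:v for k,v in c.items() if k!='image'})
print(telemetry.sense())
E
```

```text
pics
{'fx': 569.2487026689176, 'fy': 569.2487026689176, 'cx': 312.1287980680575, 'cy': 234.14637707965218, 'D': array([0.00344727, 0.        , 0.        , 0.        , 0.        ]), 'position': array([1.07652951, 1.00122401, 1.19241099]), 'orientation': array([-0.67062103, -2.63370522,  1.10983077])}
{'fx': 530.1371388515839, 'fy': 530.1371388515839, 'cx': 320.8062423054004, 'cy': 236.15340731406022, 'D': array([-0.01995093,  0.        ,  0.        ,  0.        ,  0.        ]), 'position': array([ 0.37524216, -0.04344017,  1.22294352]), 'orientation': array([-2.20259609,  2.14918792, -0.08098441])}
{'t': 0.1, 'joint_positions': array([-1.17475165e+00,  3.08936461e-01,  1.63505722e+00, -4.64014464e-05,
        1.19972111e+00, -6.97122631e-02]), 'qvel': array([-0.00127318, -0.00125216, -0.00286436, -0.00157825,  0.00025871,
        0.000456  ]), 'effort': array([-3.39504049e-04, -4.16407192e+01, -2.77645165e+01, -1.07137748e-04,
        4.02527061e-03, -6.49234266e-06]), 'tcp_pos': array([ 0.2803524 , -0.5577519 ,  0.23015136]), 'eef_rot': array([-3.05475216e+00, -7.24558518e-01,  6.08089889e-04]), 'ft_force': array([-0.16633808,  0.24696076, -0.22939124]), 'wrist_torque': array([ 0.03527972, -0.01882119, -0.08736748]), 'finger_force': 0.0, 'grip_width': 0.08533599415280722}
```

View pics/top0.png

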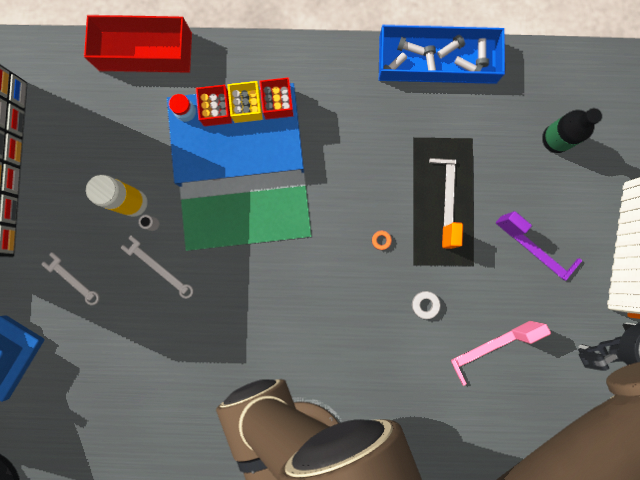

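View pics/scene0.png

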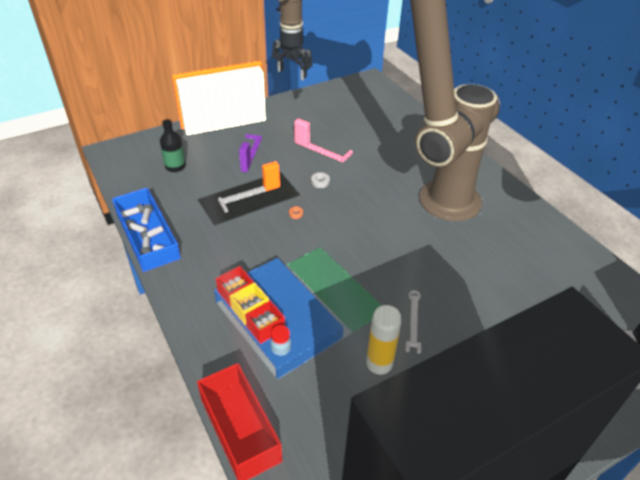

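The top view shows the black rest mat (414–473, 138–265). On it lies the probe, with its orange handle at (453,236) and its white hook at (430–455,161). The shelf front edge runs from (175,185) to (303,170), with the green mat below it at about (247,215). The candidates for the probe are orange/steel (453,236), purple (540,245) and pink (500,350). The orange-handled one on the black mat fits the description.

```bash
cat > m.py <<'E'
from h import *
c=cap('top'); im=c['image']; hsv=cv2.cvtColor(im,cv2.COLOR_RGB2HSV)
def big(m,box=None,k=0):
    m=m.astype(np.uint8)
    if box: z=np.zeros_like(m);x0,y0,x1,y1=box;z[y0:y1,x0:x1]=m[y0:y1,x0:x1];m=z
    cs,_=cv2.findContours(m,cv2.RETR_EXTERNAL,cv2.CHAIN_APPROX_NONE)
    return max(cs,key=cv2.contourArea)
H,S,V=[hsv[:,:,i].astype(int) for i in range(3)]
def quad(ct,z,n):
    p=onz(c,ct.reshape(-1,2),z)[:,:2].astype(np.float32)
    r=cv2.minAreaRect(p); b=cv2.boxPoints(r)
    print(n,'c',np.round(r[0],4),'size',np.round(r[1],4),'ang',round(r[2],2),'\n',np.round(b,4).tolist()); return r
if __name__=='__main__':
    quad(big((H>50)&(H<85)&(S>80),(150,160,330,260)),.003,'mat')
    quad(big((V<50),(400,130,485,275)),.003,'rest')
    o=big((H>5)&(H<20)&(S>150),(430,210,475,260)); quad(o,.093,'handle')
    b=big((H>100)&(H<120)&(S>120),(160,80,310,190)); quad(b,.05,'shelf')
    w=big((S<60)&(V>150),(420,150,470,225)); quad(w,.008,'blade')
    print(cv2.minAreaRect(o),cv2.minAreaRect(w))
    col=big((H>5)&(H<20)&(S>150),(365,225,400,255)); quad(col,.014,'collar')
    cv2.imwrite('pics/crop1.png',cv2.resize(im[130:275,360:480,::-1],None,fx=4,fy=4,interpolation=cv2.INTER_CUBIC))
E
python3 m.py
```

```text
mat c [0.5139 0.1426] size [0.12   0.2933] ang 7.76 
 [[0.43470001220703125, 0.2797999978065491], [0.47429999709129333, -0.01080000028014183], [0.5931000113487244, 0.005400000140070915], [0.553600013256073, 0.29600000381469727]]
rest c [ 0.5644 -0.3158] size [0.2977 0.137 ] ang 0.57 
 [[0.414900004863739, -0.24879999458789825], [0.4162999987602234, -0.38580000400543213], [0.7139999866485596, -0.38280001282691956], [0.7125999927520752, -0.24580000340938568]]
handle c [ 0.4771 -0.3143] size [0.0565 0.0429] ang 0.35 
 [[0.4487999975681305, -0.2930000126361847], [0.4490000009536743, -0.3359000086784363], [0.5055000185966492, -0.33559998869895935], [0.505299985408783, -0.29269999265670776]]
shelf c [0.6994 0.1682] size [0.2068 0.2932] ang 7.94 
 [[0.57669997215271, 0.29910001158714294], [0.6172000169754028, 0.008700000122189522], [0.8220000267028809, 0.03720000013709068], [0.781499981880188, 0.3276999890804291]]
blade c [ 0.5857 -0.3109] size [0.152  0.0605] ang 0.15 
 [[0.5095999836921692, -0.2808000147342682], [0.5098000168800354, -0.34130001068115234], [0.6618000268936157, -0.3409000039100647], [0.6615999937057495, -0.28040000796318054]]
((452.0, 235.0), (26.0, 20.0), 90.0) ((442.0, 191.5), (65.0, 26.0), 90.0)
collar c [ 0.4688 -0.171 ] size [0.0413 0.0412] ang 0.97 
 [[0.44780001044273376, -0.15080000460147858], [0.44850000739097595, -0.19189999997615814], [0.48989999294281006, -0.19120000302791595], [0.48919999599456787, -0.1500999927520752]]
```

View pics/crop1.png

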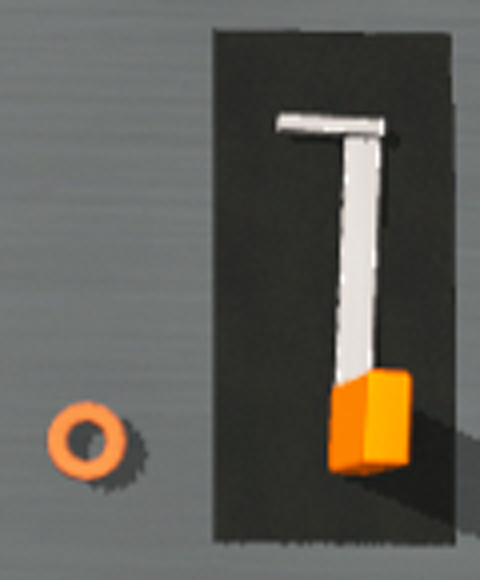

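The crop shows the probe: the handle's lit top face has crop corners of about (371,369),(412,371),(408,467),(366,463). The blade runs up to the hook at crop (278..385,124), and the hook points left (+y). It is steel and orange, so it is the right one. The collar is at crop (87,440).

Run:
```python
from m import *
# top face: brighter orange
om=(H>5)&(H<25)&(S>150)
t=big(om&(V>245),(430,210,475,260)); quad(t,.093,'top'); print(V[225:245:4,440:464])
q=lambda l:np.array(l)/4+[360,130]-.4
print(onz(c,q([[371,369],[412,371],[408,467],[366,463]]),.093).round(4))
# blade centre line rows
w=(S<70)&(V>140)
pts=[]
for r in range(168,222):
    x=np.where(w[r,435:462])[0]
    if len(x)>3: pts.append([(x.min()+x.max())/2+435,r])
P=onz(c,pts,.008); f=np.polyfit(P[:,0],P[:,1],1); print('blade yaw',np.degrees(np.arctan(f[0])),'y at .477,.655',np.polyval(f,[.477,.655]), [ (w[r,435:462].sum()) for r in (170,190,210)])
hk=big(w,(420,150,470,166)); quad(hk,.015,'hook')
# scene view of the handle top
s=cap('scene');im=s['image'];hh=cv2.cvtColor(im,cv2.COLOR_RGB2HSV)
mm=(hh[:,:,0]>5)&(hh[:,:,0]<20)&(hh[:,:,1]>150)
ct=big(mm,(255,155,290,200)); p=ct.reshape(-1,2); print(cv2.boundingRect(ct)); 
cr=im[150:235,190:310,::-1]; cv2.imwrite('pics/crop2.png',cv2.resize(cr,None,fx=6,fy=6,interpolation=cv2.INTER_CUBIC))
```

```text
top c [ 0.4782 -0.3143] size [0.05   0.0386] ang 0.34 
 [[0.4530999958515167, -0.29510000348091125], [0.45329999923706055, -0.3337000012397766], [0.5033000111579895, -0.33340001106262207], [0.5030999779701233, -0.2948000133037567]]
[[ 45  45  43  92 226 237 246 248 252 252 252 252 255 255 255 255 255 255
  255 255 255 255 225  75]
 [ 44  45 101 248 252 252 252 252 252 252 252 253 255 255 255 255 255 255
  255 255 255 255 211  67]
 [ 45  45 101 248 252 252 252 252 252 252 252 254 255 255 255 255 255 255
  255 255 255 255 165  41]
 [ 46  44 162 249 252 252 252 252 252 252 252 255 255 255 255 255 255 255
  255 255 255 255 138  32]
 [ 45  44 219 250 252 252 252 252 252 252 252 255 255 255 255 255 255 255
  255 255 255 254 113  27]]
[[ 0.5054 -0.3149  0.093 ]
 [ 0.5048 -0.3369  0.093 ]
 [ 0.4533 -0.3349  0.093 ]
 [ 0.4549 -0.3124  0.093 ]]
blade yaw -2.162414563787827 y at .477,.655 [-0.32335309 -0.33007422] [np.int64(9), np.int64(9), np.int64(9)]
hook c [ 0.6535 -0.3091] size [0.0604 0.0135] ang 86.57 
 [[0.6449999809265137, -0.33889999985694885], [0.6583999991416931, -0.33970001339912415], [0.6621000170707703, -0.2793999910354614], [0.6485999822616577, -0.2786000072956085]]
(262, 162, 19, 30)
```

View pics/crop2.png

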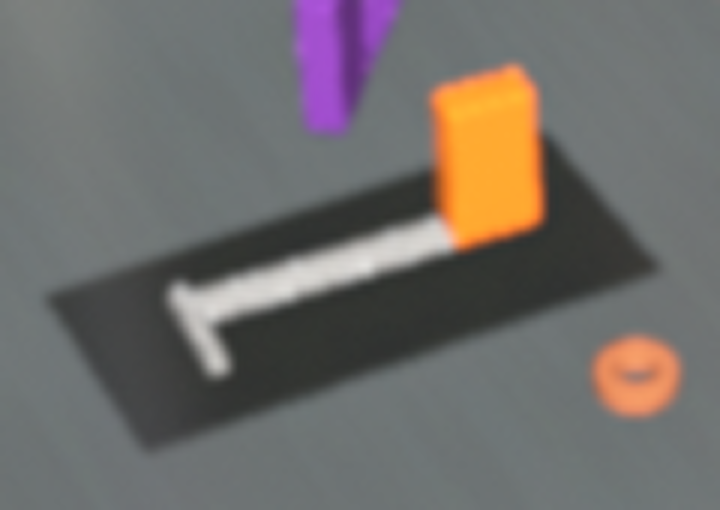

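The scene crop agrees: orange handle at crop (490,150), hook end at (220,375), pointing towards +y. Probe origin ≈ (0.478, -0.3235) with yaw ≈ -2.4°. Shelf origin ≈ (0.6035, 0.155) with yaw ≈ 7.85°; the mat and shelf sizes match those given. Next I work out the approach to the handle.

```bash
cat > g.py <<'E'
from h import *
YS=np.radians(7.85); S0=np.array([.6035,.155])
def sh(x,y): return S0+np.array([[np.cos(YS),-np.sin(YS)],[np.sin(YS),np.cos(YS)]])@[x,y]
def go(pos,yaw): # tool y (close line) along yaw deg, tool down
    s=telemetry.sense(); Rc=R.from_rotvec(s['eef_rot'])
    a=np.radians(yaw); y=np.array([np.cos(a),np.sin(a),0]); z=np.array([0,0,-1.]); 
    best=None
    for sg in(1,-1):
        yy=sg*y; M=R.from_matrix(np.c_[np.cross(yy,z),yy,z]); r=(Rc.inv()*M).as_rotvec()
        if best is None or np.linalg.norm(r)<np.linalg.norm(best): best=r
    d=Rc.inv().apply(np.array(pos)-s['tcp_pos'])
    print('t',round(s['t'],2),'tcp',s['tcp_pos'].round(4),'shift cm',(d*100).round(2),'turn',best.round(3),'F',np.round(s['ft_force'],2),'Tq',np.round(s['wrist_torque'],2),'w',round(s['grip_width'],4))
E
python3 -c "
from g import *
go([.478,-.3235,.19],-2.4)"
```

```text
t 0.25 tcp [ 0.2805 -0.5581  0.2306] shift cm [ 28.18 -12.08   4.08] turn [-1.000e-03 -1.000e-03 -1.063e+00] F [-0.19  0.25 -0.49] Tq [ 0.04 -0.02 -0.03] w 0.0854
```

Emit:
{"fn": "move_arm", "kwargs": {"moves": "8.5 4 -1.7 0.5 0 0 -0.12; 8.5 8 -3.4 1 0 0 -0.24; 8.5 12 -5.1 1.7 0 0 -0.36; 8.5 16 -6.8 2.3 0 0 -0.48; 8.5 20 -8.5 2.9 0 0 -0.6; 8.5 24 -10.2 3.5 0 0 -0.72; 8.5 26.5 -11.4 4 0 0 -0.84; 8.5 28.2 -12.1 4 0 0 -0.96"}}

```text
t: 0.92
tcp_pos: [0.4797, -0.319, 0.1897]
eef_rot: [-2.365, -2.063, -0.002]
ft_force: [0.0, 0.0, -1.1]
grip_width: 0.0853
finger_force: 0.0
```

```bash
python3 -c "
from g import *
go([.478,-.3235,.044],-2.4)"
```

```text
t 0.92 tcp [ 0.4797 -0.319   0.1897] shift cm [-0.52 -0.09 14.57] turn [-0.001 -0.003 -0.094] F [ 0.05  0.02 -1.08] Tq [0.   0.04 0.06] w 0.0853
```

Emit:
{"fn": "move_arm", "kwargs": {"moves": "8.5 0 0 2 0 0 -0.1; 8.5 0 0 4 0 0 -0.1; 8.5 0 0 4 0 0 -0.1; 8.5 0 0 4 0 0 -0.1"}}

```text
t: 1.25
tcp_pos: [0.4773, -0.3227, 0.15]
eef_rot: [-2.268, -2.168, 0.001]
ft_force: [0.2, 0.3, 0.4]
grip_width: 0.0853
finger_force: 0.0
```

```bash
python3 -c "
from g import *
go([.478,-.3235,.044],-2.4)"
```

```text
t 1.25 tcp [ 0.4773 -0.3227  0.15  ] shift cm [-0.1  0.1 10.6] turn [-0.003 -0.002 -0.003] F [0.21 0.27 0.38] Tq [0.01 0.03 0.  ] w 0.0853
```

Emit:
{"fn": "move_arm", "kwargs": {"moves": "8.5 -0.1 0.1 3 0 0 0; 8.5 -0.1 0.1 6 0 0 0; 8.5 -0.1 0.1 9 0 0 0; 8.5 -0.1 0.1 10.6 0 0 0; 8.5 -0.1 0.1 10.6 0 0 0; 8.5 -0.1 0.1 10.6 0 0 0; 4.5 -0.1 0.1 10.6 0 0 0; 4.5 -0.1 0.1 10.6 0 0 0"}}

```text
t: 1.92
tcp_pos: [0.481, -0.3264, 0.0478]
eef_rot: [2.268, 2.167, 0.001]
ft_force: [0.5, -0.5, 0.5]
grip_width: 0.0638
finger_force: 0.0
```

Emit:
{"fn": "move_arm", "kwargs": {"moves": "4.5 0 0 0 0 0 0; 4.5 0 0 0 0 0 0; 4.5 0 0 0 0 0 0; 4.5 0 0 0 0 0 0; 4.5 0 0 0 0 0 0; 4.5 0 0 0 0 0 0"}}

```text
t: 2.42
tcp_pos: [0.4809, -0.3261, 0.0477]
eef_rot: [2.267, 2.168, 0.0]
ft_force: [0.7, -0.5, 6.5]
grip_width: 0.0494
finger_force: 63.5
```

Emit:
{"fn": "move_arm", "kwargs": {"moves": "4.5 0 0 -1 0 0 0; 4.5 0 0 -3 0 0 0; 4.5 0 0 -5.5 0 0 0; 4.5 0 0 -7.5 0 0 0; 4.5 0 0 -8 0 0 0; 4.5 0 0 -8 0 0 0"}}

```text
t: 2.92
tcp_pos: [0.4803, -0.3255, 0.1274]
eef_rot: [2.268, 2.168, 0.001]
ft_force: [-0.2, 0.3, -2.7]
grip_width: 0.0495
finger_force: 63.0
```

```bash
python3 -c "
from g import *
from g import go
p=sh(-.22,-.108); print(p)
go([*p,.13],7.85)
c=cap('top','top1.png');s=cap('scene','sc1.png')
import cv2
a=c['image'][130:280,350:500,::-1];b=s['image'][120:270,180:330,::-1]
cv2.imwrite('pics/lift.png',cv2.resize(np.hstack([a,b]),None,fx=2.6,fy=2.6,interpolation=cv2.INTER_CUBIC))"
```

```text
[0.40031227 0.01796444]
t 2.92 tcp [ 0.4803 -0.3255  0.1274] shift cm [33.95 -9.54 -0.37] turn [ 0.003  0.003 -0.182] F [-0.17  0.27 -2.68] Tq [-0.01  0.1   0.02] w 0.0495
```

View pics/lift.png

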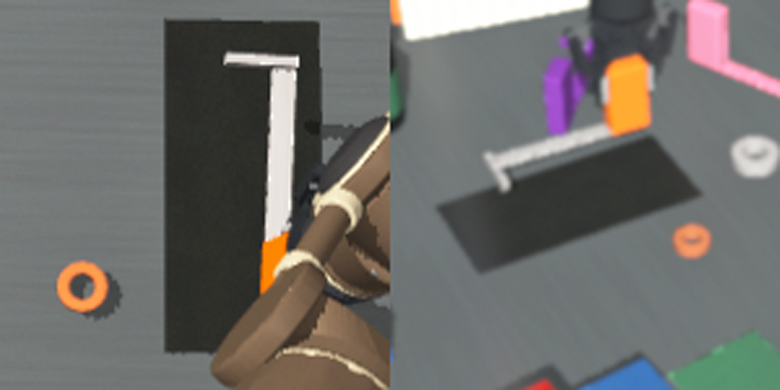

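The probe is held clear of the mat: hook in the left (top-view) crop at (225–299,60), blade level in the right (scene-view) crop. I measure the blade's pose relative to the TCP.

```bash
cat > b.py <<'E'
from m import *
from g import *
def blade(box,zu,rows):  # zu: height of blade underside
    w=(S<70)&(V>140); s=telemetry.sense(); x0,y0,x1,y1=box
    pts=[]
    for r in rows:
        x=np.where(w[r,x0:x1])[0]
        if len(x)>3: pts.append([(x.min()+x.max())/2+x0,r])
    P=onz(c,pts,zu+.005)[:,:2]; vx,vy,px,py=cv2.fitLine(P.astype(np.float32),cv2.DIST_HUBER,0,.01,.01).ravel()
    if vx<0: vx,vy=-vx,-vy
    print('blade yaw',np.degrees(np.arctan2(vy,vx)),'on line',px,py)
    ct=big(w,box); p=onz(c,ct.reshape(-1,2),zu+.012)[:,:2]
    u=np.array([vx,vy]); far=(p@u).max()
    n=np.array([-vy,vx]); tip=u*(far-.004)+n*(n@[px,py])
    t=s['tcp_pos'][:2]
    print('tip',tip,'tip-tcp along',u@(tip-t),'across',n@(tip-t)); return tip
E
python3 - <<'E'
from b import *
im=c['image']
blade((425,145,475,222),.0827,range(160,215))
s=cap('scene')
o1,d1=ray(c,[[436.5,151.9],[465,152.7]]);o2,d2=ray(s,[[225.4,192.3],[217.7,179.6]])
for i in 0,1:
    A=np.c_[d1[i],-d2[i]];k=np.linalg.lstsq(A,o2-o1,rcond=None)[0];print(o1+d1[i]*k[0],o2+d2[i]*k[1])
E
```

```text
blade yaw -2.0059505 on line 0.582386 -0.3247457
tip [ 0.65220455 -0.32719113] tip-tcp along 0.17430609661382807 across 0.002518232827728685
[ 0.65945595 -0.28200929  0.08327223] [ 0.65437402 -0.27861609  0.08129458]
[ 0.65796299 -0.34300692  0.08833234] [ 0.65372373 -0.3401858   0.08653116]
```

Emit:
{"fn": "move_arm", "kwargs": {"moves": "4.5 2 -0.6 0 0 0 -0.02; 4.5 5.5 -1.5 0 0 0 -0.04; 4.5 9.5 -2.7 0 0 0 -0.06; 4.5 13.5 -3.8 0 0 0 -0.08; 4.5 17.5 -4.9 0 0 0 -0.1; 4.5 21.5 -6 0 0 0 -0.12; 4.5 25 -7 0 0 0 -0.14; 4.5 28 -7.9 0 0 0 -0.16"}}

```text
t: 3.78
tcp_pos: [0.4103, -0.039, 0.1238]
eef_rot: [-2.086, -2.344, 0.002]
ft_force: [0.9, 1.0, -2.2]
grip_width: 0.0495
finger_force: 62.8
```

```bash
cat >> g.py <<'E'
def tip(x,y,h,yaw=7.85,tw=.4,al=.1743,ac=.0025,up=.0447): # bring tip to shelf x,y, underside at world height h
    a=np.radians(yaw); u=np.array([np.cos(a),np.sin(a)]); n=np.array([-u[1],u[0]])
    t=sh(x,y)-al*u-ac*n; go([*t,h+up],yaw-tw)
E
python3 -c "
from g import *
tip(-.05,-.108,.06)"
```

```text
t 3.78 tcp [ 0.4103 -0.039   0.1238] shift cm [ 5.51 -0.75  1.92] turn [-0.003 -0.002 -0.014] F [ 0.91  0.99 -2.22] Tq [0.01 0.02 0.01] w 0.0495
```

Emit:
{"fn": "move_arm", "kwargs": {"moves": "4.5 2 -0.3 0.6 0 0 -0.02; 4.5 4 -0.6 1.2 0 0 -0.02; 4.5 5.2 -0.8 1.9 0 0 -0.02; 4.5 5.2 -0.8 1.9 0 0 -0.02; 4.5 5.2 -0.8 1.9 0 0 -0.02; 4.5 5.2 -0.8 1.9 0 0 -0.02"}}

```text
t: 4.28
tcp_pos: [0.3991, 0.0089, 0.106]
eef_rot: [-2.066, -2.366, 0.001]
ft_force: [-0.3, 0.4, -2.2]
grip_width: 0.0494
finger_force: 62.8
```

```bash
python3 -c "
from b import *
from g import go
tip(-.03,-.108,.02)
im=c['image']
cv2.imwrite('pics/shelf.png',cv2.resize(im[150:300,160:360,::-1],None,fx=4,fy=4,interpolation=cv2.INTER_CUBIC))"
```

```text
t 4.33 tcp [0.3995 0.0086 0.1063] shift cm [0.67 1.77 4.16] turn [0.    0.    0.004] F [ 0.76 -0.4  -2.65] Tq [-0.02  0.08  0.01] w 0.0495
```

View pics/shelf.png

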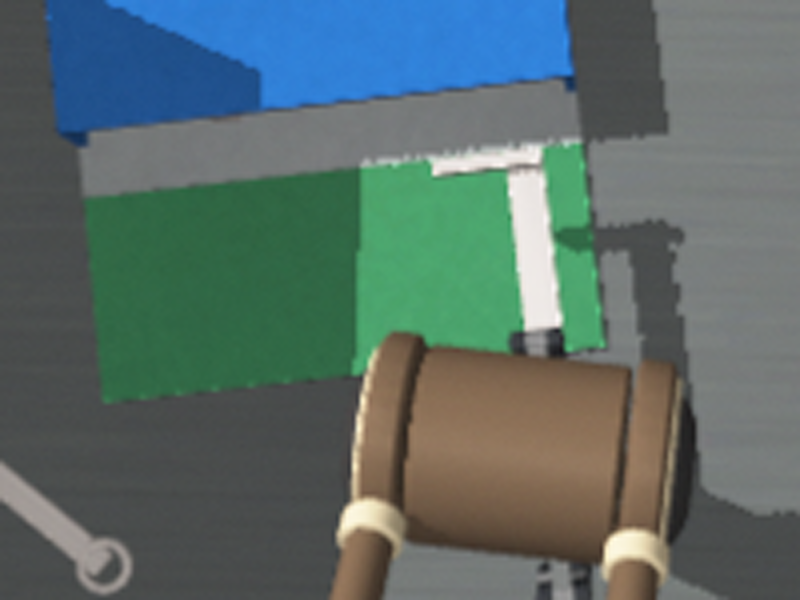

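The crop shows the hook at crop (432–540,160) just in front of the sheet, square to the shelf front and right of the middle. I bring it lower and over the sheet.

Emit:
{"fn": "move_arm", "kwargs": {"moves": "4.5 0.3 1 1 0 0 0; 4.5 0.7 2 2.5 0 0 0; 4.5 0.7 3 4.1 0 0 0; 4.5 0.7 3.2 4.1 0 0 0; 4.5 0.7 3.2 4.1 0 0 0; 4.5 0.7 3.2 4.1 0 0 0"}}

```text
t: 4.83
tcp_pos: [0.43, 0.0199, 0.0657]
eef_rot: [-2.068, -2.365, 0.0]
ft_force: [0.5, -0.2, -1.3]
grip_width: 0.0495
finger_force: 63.3
```

```bash
python3 -c "
from b import *
from g import go
tip(-.015,-.108,.007)
t=blade((260,140,330,232),.02,range(192,228))
a=np.array([[np.cos(YS),np.sin(YS)],[-np.sin(YS),np.cos(YS)]])@(t-S0);print('shelf',a)
cv2.imwrite('pics/s2.png',cv2.resize(c['image'][150:250,250:350,::-1],None,fx=6,fy=6,interpolation=cv2.INTER_CUBIC))"
```

```text
t 4.88 tcp [0.43   0.02   0.0659] shift cm [-0.05  0.1   1.42] turn [0.001 0.    0.004] F [ 0.05  0.83 -3.03] Tq [-0.    0.13  0.03] w 0.0492
blade yaw 7.9225407 on line 0.5381325 0.037163515
tip [0.60527124 0.04650671] tip-tcp along 0.1772129902014529 across 0.002100296002955667
shelf [-0.01306338 -0.10771852]
```

Emit:
{"fn": "move_arm", "kwargs": {"moves": "4.5 0 0 0.5 0 0 0; 4.5 0 0 0.9 0 0 0; 4.5 0 0 1.2 0 0 0; 4.5 0 0 1.3 0 0 0; 4.5 0 0 1.3 0 0 0; 4.5 0 0 1.3 0 0 0"}}

```text
t: 5.38
tcp_pos: [0.4296, 0.0206, 0.0522]
eef_rot: [-2.066, -2.366, 0.0]
ft_force: [-1.0, 0.2, -2.0]
grip_width: 0.0496
finger_force: 63.4
```

Emit:
{"fn": "move_arm", "kwargs": {"moves": "4.5 0 0 0.05 0 0 0; 4.5 0 0 0.1 0 0 0; 4.5 0 0 0.15 0 0 0; 4.5 0 0 0.15 0 0 0; 4.5 0 0 0.15 0 0 0"}}

```text
t: 5.8
tcp_pos: [0.4298, 0.0205, 0.0508]
eef_rot: [-2.066, -2.366, 0.0]
ft_force: [0.1, -0.2, -2.8]
grip_width: 0.0495
finger_force: 63.4
```

Emit:
{"fn": "move_arm", "kwargs": {"moves": "4.5 0 0 0.05 0 0 0; 4.5 0 0 0.1 0 0 0; 4.5 0 0 0.1 0 0 0; 4.5 0 0 0.1 0 0 0"}}

```text
t: 6.13
tcp_pos: [0.4297, 0.0206, 0.0497]
eef_rot: [-2.066, -2.366, 0.0]
ft_force: [-0.1, 0.3, -2.5]
grip_width: 0.0491
finger_force: 63.4
```

```bash
python3 -c "
from g import *
tip(.112,-.108,.006)"
```

```text
t 6.13 tcp [0.4297 0.0206 0.0497] shift cm [-0.08 12.82 -0.1 ] turn [-0.    -0.     0.005] F [-0.05  0.3  -2.47] Tq [-0.04  0.14 -0.01] w 0.0491
```

Emit:
{"fn": "move_arm", "kwargs": {"moves": "4.5 0 0.5 -0.1 0 0 0; 4.5 0 1.5 -0.1 0 0 0; 4.5 0 2.5 -0.1 0 0 0; 4.5 0 3.5 -0.1 0 0 0; 4.5 0 4.5 -0.1 0 0 0; 4.5 0 5.5 -0.1 0 0 0; 4.5 0 6 -0.1 0 0 0; 4.5 0 6 -0.1 0 0 0"}}

```text
t: 6.8
tcp_pos: [0.4914, 0.0287, 0.0511]
eef_rot: [2.065, 2.365, 0.002]
ft_force: [0.4, 0.0, -2.6]
grip_width: 0.0494
finger_force: 63.4
```

```bash
python3 -c "
from g import *
tip(.109,-.108,.006)"
```

```text
t 6.8 tcp [0.4914 0.0287 0.0511] shift cm [-0.06  6.3   0.05] turn [0.002 0.    0.005] F [ 0.35  0.03 -2.55] Tq [-0.06  0.07  0.04] w 0.0494
```

Emit:
{"fn": "move_arm", "kwargs": {"moves": "4.5 0 0.5 0.05 0 0 0; 4.5 0 1.5 0.05 0 0 0; 4.5 0 2.5 0.05 0 0 0; 4.5 0 3.5 0.05 0 0 0; 4.5 0 4.5 0.05 0 0 0; 4.5 0 5.5 0.05 0 0 0; 4.5 0 6.2 0.05 0 0 0; 4.5 0 6.2 0.05 0 0 0"}}

```text
t: 7.47
tcp_pos: [0.5532, 0.0371, 0.0507]
eef_rot: [2.065, 2.365, 0.003]
ft_force: [0.2, 0.2, -2.6]
grip_width: 0.0498
finger_force: 63.3
```

```bash
python3 -c "
from g import *
tip(.109,-.088,.006)"
```

```text
t 7.47 tcp [0.5532 0.0371 0.0507] shift cm [ 1.94  0.06 -0.01] turn [0.003 0.    0.005] F [ 0.19  0.18 -2.56] Tq [-0.02  0.01 -0.03] w 0.0498
```

Emit:
{"fn": "move_arm", "kwargs": {"moves": "4.5 0.3 0 0 0 0 0; 4.5 1 0 0 0 0 0; 4.5 1.7 0 0 0 0 0; 4.5 2.4 0 0 0 0 0; 4.5 3.1 0 0 0 0 0; 4.5 3.7 0 0 0 0 0; 4.5 4 0 0 0 0 0; 4.5 4 0 0 0 0 0"}}

```text
t: 8.13
tcp_pos: [0.545, 0.0776, 0.0503]
eef_rot: [-2.065, -2.367, -0.0]
ft_force: [0.2, 0.6, -2.5]
grip_width: 0.0492
finger_force: 63.4
```

```bash
python3 -c "
from g import *
tip(.109,-.068,.006)"
```

```text
t 8.13 tcp [0.545  0.0776 0.0503] shift cm [-0.18  0.32 -0.04] turn [-0.    -0.     0.006] F [ 0.22  0.6  -2.48] Tq [-0.05  0.09  0.  ] w 0.0492
```

```bash
cat > f.py <<'E'
from g import *
s=telemetry.sense(); u=np.array([np.cos(YS),np.sin(YS)]); n=np.array([-u[1],u[0]])
a=np.radians(7.85); t=s['tcp_pos'][:2]+.1743*u+.0025*n-S0
print('tip x %.1f y %.1f h %.1f'%(u@t*1e3,n@t*1e3,(s['tcp_pos'][2]-.0447)*1e3),'Fx %.2f Fy %.2f'%(u@s['ft_force'][:2],n@s['ft_force'][:2]),'Tq',s['wrist_torque'].round(2),'t',round(s['t'],2))
E
python3 f.py
```

```text
tip x 105.8 y -66.2 h 5.6 Fx 0.30 Fy 0.56 Tq [-0.05  0.09  0.  ] t 8.13
```

Emit:
{"fn": "move_arm", "kwargs": {"moves": "4.5 0.1 0.1 0 0 0 0; 4.5 0.2 0.2 0 0 0 0; 4.5 0.35 0.2 0 0 0 0; 4.5 0.5 0.2 0 0 0 0"}}

```text
t: 8.47
tcp_pos: [0.5468, 0.0817, 0.0503]
eef_rot: [2.067, 2.366, 0.0]
ft_force: [0.0, 0.6, -2.5]
grip_width: 0.0494
finger_force: 63.4
```

```bash
python3 f.py
```

```text
tip x 108.1 y -62.4 h 5.6 Fx 0.11 Fy 0.62 Tq [-0.07  0.05 -0.04] t 8.47
```

Emit:
{"fn": "move_arm", "kwargs": {"moves": "4.5 0.12 0 0 0 0 0; 4.5 0.25 0 0 0 0 0; 4.5 0.37 0 0 0 0 0; 4.5 0.5 0 0 0 0 0"}}

```text
t: 8.8
tcp_pos: [0.5459, 0.0868, 0.0503]
eef_rot: [-2.067, -2.366, 0.0]
ft_force: [0.3, -0.7, -2.8]
grip_width: 0.0496
finger_force: 63.4
```

```bash
python3 f.py
```

```text
tip x 107.9 y -57.2 h 5.6 Fx 0.19 Fy -0.72 Tq [ 0.02  0.12 -0.01] t 8.8
```

Emit:
{"fn": "move_arm", "kwargs": {"moves": "4.5 0.12 0 0 0 0 0; 4.5 0.25 0 0 0 0 0; 4.5 0.37 0 0 0 0 0; 4.5 0.5 0 0 0 0 0"}}

```text
t: 9.13
tcp_pos: [0.5452, 0.0918, 0.0503]
eef_rot: [-2.067, -2.366, 0.0]
ft_force: [0.3, 0.2, -2.9]
grip_width: 0.0489
finger_force: 63.4
```

```bash
python3 f.py
```

```text
tip x 107.9 y -52.1 h 5.6 Fx 0.34 Fy 0.19 Tq [ 0.02  0.14 -0.04] t 9.13
```

Emit:
{"fn": "move_arm", "kwargs": {"moves": "4.5 0.12 0 0 0 0 0; 4.5 0.25 0 0 0 0 0; 4.5 0.37 0 0 0 0 0; 4.5 0.5 0 0 0 0 0"}}

```text
t: 9.47
tcp_pos: [0.5446, 0.0968, 0.0503]
eef_rot: [2.066, 2.366, 0.0]
ft_force: [-0.6, 0.3, -3.6]
grip_width: 0.0496
finger_force: 63.4
```

```bash
python3 f.py
```

```text
tip x 108.0 y -47.1 h 5.6 Fx -0.57 Fy 0.36 Tq [-0.01  0.03 -0.02] t 9.47
```

Emit:
{"fn": "move_arm", "kwargs": {"moves": "4.5 0.12 0 0 0 0 0; 4.5 0.25 0 0 0 0 0; 4.5 0.37 0 0 0 0 0; 4.5 0.5 0 0 0 0 0"}}

```text
t: 9.8
tcp_pos: [0.5439, 0.1018, 0.0503]
eef_rot: [2.067, 2.366, -0.0]
ft_force: [-0.4, 0.7, -2.3]
grip_width: 0.0495
finger_force: 63.4
```

```bash
python3 f.py
```

```text
tip x 108.0 y -42.1 h 5.6 Fx -0.33 Fy 0.70 Tq [-0.07  0.09 -0.01] t 9.8
```

Emit:
{"fn": "move_arm", "kwargs": {"moves": "4.5 0.12 0 0 0 0 0; 4.5 0.25 0 0 0 0 0; 4.5 0.37 0 0 0 0 0; 4.5 0.5 0 0 0 0 0"}}

```text
t: 10.13
tcp_pos: [0.5432, 0.1067, 0.0503]
eef_rot: [2.067, 2.366, 0.0]
ft_force: [-0.2, 0.1, -2.1]
grip_width: 0.0493
finger_force: 63.4
```

```bash
python3 f.py
```

```text
tip x 108.0 y -37.1 h 5.6 Fx -0.17 Fy 0.08 Tq [-0.06  0.07 -0.  ] t 10.13
```

Emit:
{"fn": "move_arm", "kwargs": {"moves": "4.5 0.12 0 0 0 0 0; 4.5 0.25 0 0 0 0 0; 4.5 0.37 0 0 0 0 0; 4.5 0.5 0 0 0 0 0"}}

```text
t: 10.47
tcp_pos: [0.5426, 0.1117, 0.0503]
eef_rot: [2.067, 2.366, -0.0]
ft_force: [-0.2, 0.7, -2.9]
grip_width: 0.0493
finger_force: 63.4
```

```bash
python3 f.py
```

```text
tip x 108.0 y -32.1 h 5.6 Fx -0.15 Fy 0.68 Tq [-0.01  0.05 -0.04] t 10.47
```

Emit:
{"fn": "move_arm", "kwargs": {"moves": "4.5 0.12 0 0 0 0 0; 4.5 0.25 0 0 0 0 0; 4.5 0.37 0 0 0 0 0; 4.5 0.5 0 0 0 0 0"}}

```text
t: 10.8
tcp_pos: [0.5419, 0.1166, 0.0503]
eef_rot: [2.067, 2.366, 0.0]
ft_force: [-0.3, -0.2, -2.5]
grip_width: 0.0493
finger_force: 63.4
```

```bash
python3 f.py
```

```text
tip x 108.0 y -27.1 h 5.6 Fx -0.29 Fy -0.15 Tq [-0.02  0.09  0.04] t 10.8
```

Emit:
{"fn": "move_arm", "kwargs": {"moves": "4.5 0.12 0 0 0 0 0; 4.5 0.25 0 0 0 0 0; 4.5 0.37 0 0 0 0 0; 4.5 0.5 0 0 0 0 0"}}

```text
t: 11.13
tcp_pos: [0.5412, 0.1216, 0.0503]
eef_rot: [2.067, 2.366, 0.0]
ft_force: [0.1, -0.0, -2.6]
grip_width: 0.0494
finger_force: 63.4
```

```bash
python3 f.py
```

```text
tip x 108.0 y -22.1 h 5.6 Fx 0.05 Fy -0.05 Tq [-0.04  0.07  0.02] t 11.13
```

Emit:
{"fn": "move_arm", "kwargs": {"moves": "4.5 0.12 0 0 0 0 0; 4.5 0.25 0 0 0 0 0; 4.5 0.37 0 0 0 0 0; 4.5 0.5 0 0 0 0 0"}}

```text
t: 11.47
tcp_pos: [0.5407, 0.1262, 0.0503]
eef_rot: [2.067, 2.366, -0.0]
ft_force: [0.1, -1.3, -2.6]
grip_width: 0.0494
finger_force: 63.3
```

```bash
python3 f.py
```

```text
tip x 108.1 y -17.4 h 5.6 Fx -0.09 Fy -1.34 Tq [-0.33  0.04 -0.16] t 11.47
```

Contact: Fy is -1.3 N and Tz is -0.16, which puts the contact about 54 mm in, within the nut's range. I back off 1 mm and start pulling gently.

Emit:
{"fn": "move_arm", "kwargs": {"moves": "4.5 -0.1 0 0 0 0 0; 4.5 -0.1 -0.4 0 0 0 0; 4.5 -0.1 -0.9 0 0 0 0; 4.5 -0.1 -1.4 0 0 0 0; 4.5 -0.1 -2 0 0 0 0; 4.5 -0.1 -2.6 0 0 0 0; 4.5 -0.1 -3.2 0 0 0 0; 4.5 -0.1 -3.8 0 0 0 0"}}

```text
t: 12.13
tcp_pos: [0.5025, 0.1202, 0.0504]
eef_rot: [2.067, 2.366, 0.0]
ft_force: [1.5, -0.0, -3.8]
grip_width: 0.0494
finger_force: 63.3
```

```bash
python3 f.py
```

```text
tip x 69.5 y -18.2 h 5.7 Fx 1.47 Fy -0.25 Tq [-0.04 -0.1  -0.08] t 12.13
```

Emit:
{"fn": "move_arm", "kwargs": {"moves": "4.5 0 -0.8 0 0 0 0; 4.5 0 -1.6 0 0 0 0; 4.5 0 -2.4 0 0 0 0; 4.5 0 -3.2 0 0 0 0; 4.5 0 -4 0 0 0 0; 4.5 0 -4.8 0 0 0 0; 4.5 0 -5.6 0 0 0 0; 4.5 0 -6.4 0 0 0 0"}}

```text
t: 12.8
tcp_pos: [0.4391, 0.1117, 0.0504]
eef_rot: [2.066, 2.366, 0.001]
ft_force: [2.1, -0.2, -2.2]
grip_width: 0.0494
finger_force: 63.4
```

```bash
python3 f.py
```

```text
tip x 5.5 y -18.0 h 5.7 Fx 2.09 Fy -0.48 Tq [ 0.06 -0.32 -0.17] t 12.8
```

Emit:
{"fn": "move_arm", "kwargs": {"moves": "4.5 0 -0.8 0 0 0 0; 4.5 0 -1.6 0 0 0 0; 4.5 0 -2.4 0 0 0 0; 4.5 0 -3.2 0 0 0 0; 4.5 0 -4 0 0 0 0; 4.5 0 -4.8 0 0 0 0; 4.5 0 -5.6 0 0 0 0; 4.5 0 -6.2 0 0 0 0"}}

```text
t: 13.47
tcp_pos: [0.377, 0.1032, 0.0502]
eef_rot: [-2.066, -2.366, 0.001]
ft_force: [2.4, 0.2, -2.8]
grip_width: 0.0494
finger_force: 63.6
```

```bash
python3 -c "
import f
from h import *
c=cap('top');s=cap('scene')
cv2.imwrite('pics/out.png',cv2.resize(np.hstack([c['image'][150:290,170:330,::-1],s['image'][220:360,260:420,::-1]]),None,fx=2.5,fy=2.5,interpolation=cv2.INTER_CUBIC))"
```

```text
tip x -57.1 y -17.9 h 5.5 Fx 2.46 Fy -0.10 Tq [ 0.04 -0.19 -0.07] t 13.47
```

View pics/out.png

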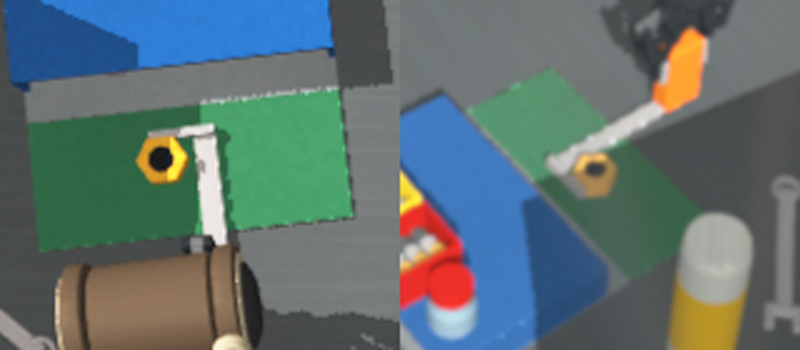

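The nut is out: brass hexagon at crop (162,158), fully on the green mat, with the hook behind it. I disengage forward and right, then lift.

Emit:
{"fn": "move_arm", "kwargs": {"moves": "4.5 -0.2 0.3 0 0 0 0; 4.5 -0.5 0.8 0 0 0 0; 4.5 -0.6 0.9 0 0 0 0; 4.5 -0.6 0.9 -1 0 0 0; 4.5 -0.6 0.9 -3 0 0 0; 4.5 -0.6 0.9 -5 0 0 0; 4.5 -0.6 0.9 -7 0 0 0; 4.5 -0.6 0.9 -8 0 0 0"}}

```text
t: 14.23
tcp_pos: [0.3897, 0.0986, 0.1324]
eef_rot: [2.065, 2.364, 0.004]
ft_force: [0.7, 0.3, -2.4]
grip_width: 0.0495
finger_force: 63.9
```

```bash
python3 -c "
from g import *
a=np.radians(-2.3)
go([.480,-.325,.128],-2.4)"
```

```text
t 14.23 tcp [0.3897 0.0986 0.1324] shift cm [-43.19   3.25   0.45] turn [ 0.003 -0.     0.177] F [ 0.74  0.34 -2.41] Tq [0.01 0.03 0.01] w 0.0495
```

Emit:
{"fn": "move_arm", "kwargs": {"moves": "4.5 -2 0.2 0 0 0 0.02; 4.5 -5.5 0.5 0 0 0 0.04; 4.5 -9.5 0.8 0 0 0 0.06; 4.5 -13.5 1.1 0 0 0 0.08; 4.5 -17.5 1.4 0 0 0 0.1; 4.5 -21.5 1.7 0 0 0 0.12; 4.5 -25.5 2 0 0 0 0.14; 4.5 -29.5 2.3 0 0 0 0.16"}}

```text
t: 14.9
tcp_pos: [0.4504, -0.193, 0.13]
eef_rot: [-2.25, -2.191, 0.0]
ft_force: [1.4, 0.9, -3.6]
grip_width: 0.0493
finger_force: 64.0
```

Emit:
{"fn": "move_arm", "kwargs": {"moves": "4.5 -3.8 0.3 0 0 0 0.01; 4.5 -7.2 0.6 0 0 0 0.02; 4.5 -10 0.8 0 0 0 0.02; 4.5 -12 0.9 0 0 0 0.02; 4.5 -13 1 0 0 0 0.02; 4.5 -13 1 0 0 0 0.02; 4.5 -13 1 0 0 0 0.02; 4.5 -13 1 0 0 0 0.02"}}

```text
t: 15.57
tcp_pos: [0.4566, -0.3192, 0.1296]
eef_rot: [-2.268, -2.17, -0.0]
ft_force: [0.3, 0.3, -2.5]
grip_width: 0.0491
finger_force: 63.9
```

```bash
python3 -c "
from g import *
go([.480,-.325,.0487],-2.4)"
```

```text
t 15.57 tcp [ 0.4566 -0.3192  0.1296] shift cm [-0.49  2.38  8.08] turn [-0.002 -0.002 -0.003] F [ 0.3   0.27 -2.54] Tq [ 0.03  0.05 -0.01] w 0.0491
```

Emit:
{"fn": "move_arm", "kwargs": {"moves": "4.5 -0.3 1 1 0 0 0; 4.5 -0.5 2.2 3 0 0 0; 4.5 -0.5 2.4 5 0 0 0; 4.5 -0.5 2.4 6.5 0 0 0; 4.5 -0.5 2.4 7.3 0 0 0; 4.5 -0.5 2.4 7.5 0 0 0; 4.5 -0.5 2.4 7.5 0 0 0"}}

```text
t: 16.15
tcp_pos: [0.4805, -0.3255, 0.0547]
eef_rot: [-2.268, -2.171, 0.0]
ft_force: [0.5, 0.2, -2.5]
grip_width: 0.0495
finger_force: 63.8
```

```bash
python3 -c "
from g import *
go([.480,-.325,.0477],-2.4)"
```

```text
t 16.15 tcp [ 0.4805 -0.3255  0.0547] shift cm [ 0.05 -0.05  0.7 ] turn [-0.001 -0.001 -0.002] F [ 0.54  0.16 -2.52] Tq [-0.05  0.07  0.03] w 0.0495
```

Emit:
{"fn": "move_arm", "kwargs": {"moves": "4.5 0 0 0.2 0 0 0; 4.5 0 0 0.4 0 0 0; 4.5 0 0 0.55 0 0 0; 4.5 0 0 0.6 0 0 0; 4.5 0 0 0.65 0 0 0; 4.5 0 0 0.65 0 0 0"}}

```text
t: 16.65
tcp_pos: [0.4809, -0.327, 0.0489]
eef_rot: [2.271, 2.171, 0.0]
ft_force: [-0.4, 0.1, -2.0]
grip_width: 0.0494
finger_force: 63.8
```

Emit:
{"fn": "move_arm", "kwargs": {"moves": "4.5 0 0 0.05 0 0 0; 4.5 0 0 0.1 0 0 0; 4.5 0 0 0.1 0 0 0; 4.5 0 0 0.1 0 0 0"}}

```text
t: 16.98
tcp_pos: [0.481, -0.3271, 0.048]
eef_rot: [2.271, 2.171, 0.0]
ft_force: [-0.5, -0.1, -1.0]
grip_width: 0.0494
finger_force: 64.0
```

Emit:
{"fn": "move_arm", "kwargs": {"moves": "4.5 0 0 0.04 0 0 0; 8.5 0 0 0.04 0 0 0; 8.5 0 0 0.04 0 0 0; 8.5 0 0 0.04 0 0 0; 8.5 0 0 0.04 0 0 0; 8.5 0 0 0.04 0 0 0; 8.5 0 0 0.04 0 0 0; 8.5 0 0 0.04 0 0 0"}}

```text
t: 17.65
tcp_pos: [0.481, -0.3269, 0.0474]
eef_rot: [2.271, 2.171, 0.0]
ft_force: [-0.6, 0.2, -0.1]
grip_width: 0.0852
finger_force: 0.0
```

Emit:
{"fn": "move_arm", "kwargs": {"moves": "8.5 0 0 -2 0 0 0; 8.5 0 0 -5 0 0 0; 8.5 0 0 -8 0 0 0; 8.5 0 0 -11 0 0 0; 8.5 0 0 -14 0 0 0; 8.5 -1 -2 -16 0 0 0; 8.5 -3 -5 -17 0 0 0; 8.5 -5 -8 -17 0 0 0"}}

```text
t: 18.32
tcp_pos: [0.4001, -0.3749, 0.2214]
eef_rot: [2.262, 2.169, -0.0]
ft_force: [0.4, -0.9, 0.2]
grip_width: 0.085
finger_force: 0.0
```

Emit:
{"fn": "move_arm", "kwargs": {"moves": "8.5 -3 -3 0 0 0 0; 8.5 -6 -6 0 0 0 0; 8.5 -9 -8 0 0 0 0; 8.5 -11 -9 0 0 0 0; 8.5 -11 -9 0 0 0 0; 8.5 -11 -9 0 0 0 0"}}

```text
t: 18.82
tcp_pos: [0.303, -0.4799, 0.2173]
eef_rot: [-2.274, -2.168, -0.001]
ft_force: [-0.3, 0.5, -0.7]
grip_width: 0.0846
finger_force: 0.0
```

```bash
python3 -c "
from h import *
c=cap('top','end.png');print(telemetry.sense()['t'])"
```

```text
18.8667
```

View pics/end.png

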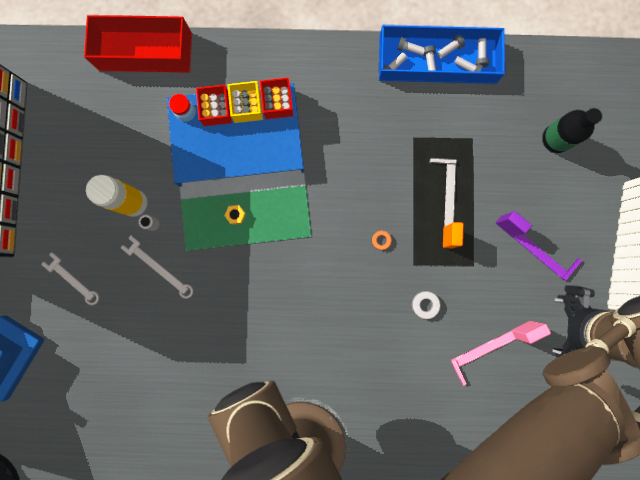

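The nut is on the green mat at (235,214), and the probe is back on its black mat with its handle at (453,235). Everything else is where it was, and the gripper is clear.

```bash
python3 -c "
from bench import job
print(job.hand_in())"
```

```text
the job is handed in; nothing more can be done
None
```

The nut is on the green mat, the probe is back on its rubber mat, nothing else was moved as far as the final top view shows, and the job was handed in at about 19 s (no verdict came back).

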